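# Turn the dressing pot mouth-up into the empty tray

### The job

The washed steel pot is drying mouth-down on the mat of the dressing trolley. Turn it over and stand it mouth-up, flat on the floor of the empty tray (not the one with the tweezers), then let go of it. Handle it gently, without dropping or throwing it, and leave the tweezers, the lidded canister and the saline bottle where they are.

Things in the scene. Friction and masses are not known exactly. Their poses are not given: they have to be found in the camera images.
- pot_mid (a point): centre of the steel pot: open, eight-sided (regular octagon, straight walls, no handle), 56 mm across flats, 61 across corners, 64 tall, walls 3, base 4 mm thick, 0.13 to 0.25 kg. Its z axis points from the mouth to the closed base (up at the start, must be down at the end); x and y are each square to a pair of flats (a pair every 45 deg). Starts on the mat at any yaw
- pot_mouth (a point): centre of the pot's open mouth, in the plane of its edge, 32 mm from pot_mid; same axes. Laid on one of its flat sides the pot stays put
- pot_base (a point): centre of the outer face of the pot's closed base, 32 mm from pot_mid; same axes
- mat: thin fixed grey drying mat, 220 mm (its x) by 180 mm (its y), 4 mm thick with a firm flat top; origin at the centre of its underside, on the trolley top at height 0
- tray_a_floor (a point): centre of the inner floor (4 mm above the trolley top) of the empty tray: a square fixed metal tray, 160 mm outside, 152 mm inside, walls 4 mm, its rim 10 mm above the inner floor; x and y axes along its walls, z up. It stands to the left or right of the mat, the other tray on the other side
- tray_b_floor (a point): the same point of the other tray, of the same shape, in which the tweezers lie; leave it alone
- tweezers: steel tweezers, 110 mm long, 20 mm wide, 6 mm thick, lying in the other tray; origin underneath, near the middle; x axis along them. Bystander
- canister: round steel canister with knobbed lid, 84 mm across, 96 mm tall, standing beyond the mat; origin at the centre of its underside. Bystander
- saline: clear round bottle with white cap, 60 mm across, 150 mm tall, standing beyond the mat; origin at the centre of its underside. Bystander

How it is judged:
At the end, for the whole second after the job is handed in: The pot stands mouth-up inside the empty tray: its base within 3 mm of the tray's floor, its mouth more than 61.5 mm above the floor, its centre within 52 mm of the tray's centre along each wall (that is, wholly inside), released and at rest (z of pot_mouth in the frame of tray_a_floor above 0.0615 m and z of pot_base in the frame of tray_a_floor below 0.003 m and x of pot_mid in the frame of tray_a_floor between -0.052 and 0.052 m and y of pot_mid in the frame of tray_a_floor between -0.052 and 0.052 m and linear speed of pot below 0.02 m/s and angular speed of pot below 0.2 rad/s); the robot touches nothing.
It fails at once if the pot is dropped, thrown or knocked: faster than 0.5 m/s while the fingers do not touch it (linear speed of pot above 0.5 m/s and contact force between the fingers and pot below 0.05 N).
It fails at once if the tweezers are moved by more than 30 mm (distance of tweezers from where it was at the start of the episode above 0.03 m).
It fails at once if the canister is moved by more than 30 mm (distance of canister from where it was at the start of the episode above 0.03 m).
It fails at once if the saline bottle is moved by more than 30 mm (distance of saline from where it was at the start of the episode above 0.03 m).
It also fails if it takes over 56 s, if anything falls off the work surface, if the arm or the gripper's body presses on something with over 40 N, if the wrist force passes 120 N, or if a joint passes its speed limit or range.

### The arm

A 6-joint arm with a two-finger parallel gripper is mounted at the origin on the work surface. World frame = base frame: x ahead of the robot, y to its left, z up, the work surface at z = 0. Lengths are in m, angles in rad, forces in N, time in s.
With the tool pointing down it reaches from about 0.35 to 0.975 m from the base axis. Payload 4.9 kg.
Tool frame: the origin (TCP) lies on the mounting face of the last link; the fingertips stand 173 mm ahead of it and the grasp point (between the pads) lies 155 mm ahead of it (grip_point_offset is the z of the grasp point in the tool frame, in m); z points along the fingers, y is the line along which they close (so a half turn about z gives the same grasp; the last joint's range is limited). The gripper opens to 85 mm and grips with 20 to 120 N. Pads are 22 mm wide; open, the fingers measure 114 mm over their backs; the gripper's body (76 mm by 85 mm) begins 54 mm behind the grasp point. The pads swing forward as they close: fully open they stand 13 mm farther back than shut.
Start: joints at [1.22, 0.053, 1.613, -0, 1.476, -0.119], TCP at [0.144, 0.608, 0.405] pointing down, gripper open.
Joint ranges: [-3.01, 3.01], [-1.01, 2.22], [0.06, 2.58], [-1.02, 4.17], [0.09, 2.62], [-3.14, 3.14]. Speed limits (rad/s): [2.57, 2.57, 3.14, 3.14, 3.14, 3.14].

### API

Orientations are given as a rotation vector (axis times angle).
In Python, from cell import * gives the robot as it stands.
- The arm moves only by the tool servo_tool, never from a script. Its argument "targets" is text: rows parted by semicolons, each of 7 numbers parted by spaces: the shift along the world's x, y, z in cm, then the turn, a rotation vector about the world's x, y, z in degrees, then the opening, from -1 (shut) to 1 (fully open). In form: x y z wx wy wz grip; .... A call has 1 to 8 rows; each row is the pose to reach, as a shift and turn from the pose commanded when the call began; what a row does not reach only later rows make up. A row lasts 1/12 s, in which the tool goes at most 41.7 mm and 7.16 degrees, less where a joint would pass 70% of its speed; a pose out of reach is approached as far as the arm can. A call with a gripper value outside its range is refused whole. The fingers move at their own pace and stop on an object; the grip force is fixed at half the most. Time passes only in rows, so rows that repeat a pose let the fingers close. It gives the time, the measured TCP pose, the force, the opening and the grip force at its end, in the units of the state.
- observe(): the state, without advancing time (a new reading comes with each control period).
- grab_frame(name): name is "side" or "top" or "wrist"; returns a dict with "frame" (420x560x3 uint8, red, green, blue), "fx", "fy", "cx", "cy" (pixels), "dist_coeffs" ([k1, k2, p1, p2, k3] as OpenCV has them; the pictures are not rectified), "R" (3x3) and "t" (3): a world point X has camera coordinates R X + t. Camera axes: x right, y down, z forward; pixel columns grow to the right and rows downward; lengths in m; the calibration is good to about 2 mm. A picture is of the moment at which its call begins. There is no depth.
- job_done(): hands the job in; it is judged then, once.
The state is a dict: "time": time; "q": joint angles; "joint_velocities": joint speeds; "joint_torque": joint torques, N m; "tcp_pos": TCP position; "tool_rot": TCP orientation; "contact_force": force on the tool from outside, world axes, zero at the start; "ft_torque": the same for the moment, N m; "grip_width": opening from 0.0 (shut) to 1.0 (fully open); "grasp_force": force on a finger pad.
Only numpy, scipy, OpenCV 4.12 (cv2) and the standard library are available. Lean on these libraries where they do the work, as an engineer would, in place of code of your own. Each camera call takes 0.05 s, during which the arm holds its last target. There are 200 camera calls.

## Working session

There is one attempt and no reset: what is moved stays moved. The work goes in short steps, Python scripts to look and compute and a tool call to move; the robot and the scene stay as the last step left them, time stands still between calls to the robot, and variables do not carry over. Pictures are saved under pics/ and viewed, at most 10 in all, crops included, and the job is handed in when it is done.

Besides the shell and the picture viewer there is one more tool, called as name(argument=value, ...), one argument or row to a line, values as JSON. servo_tool: Moves the arm, as the interface text tells. Its arguments: {"type":"object","properties":{"targets":{"type":"string"}},"required":["targets"]}

```bash
mkdir -p pics; ls
cat > h.py <<'E'
from cell import *
import numpy as np, cv2
from scipy.spatial.transform import Rotation as Ro
def K(f): return np.array([[f["fx"],0,f["cx"]],[0,f["fy"],f["cy"]],[0,0,1.]])
def onplane(f,px,z):
    p=cv2.undistortPoints(np.array(px,float).reshape(-1,1,2),K(f),np.array(f["dist_coeffs"])).reshape(-1,2)
    R=np.array(f["R"]);t=np.array(f["t"]);c=-R.T@t
    d=np.c_[p,np.ones(len(p))]@R
    return c+d*((np.array(z)-c[2])/d[:,2])[:,None]
def proj(f,X):
    return cv2.projectPoints(np.array(X,float).reshape(-1,1,3),cv2.Rodrigues(np.array(f["R"]))[0],np.array(f["t"],float),K(f),np.array(f["dist_coeffs"]))[0].reshape(-1,2)
def save(n,f,crop=None,s=1):
    i=f["frame"][:,:,::-1]
    if crop: i=i[crop[1]:crop[3],crop[0]:crop[2]]
    cv2.imwrite("pics/"+n,cv2.resize(i,None,fx=s,fy=s))
E
python3 - <<'E'
from h import *
s=observe();print(s["time"],s["tcp_pos"],s["tool_rot"],s["grip_width"])
a=grab_frame("top");b=grab_frame("side")
import pickle;pickle.dump((a,b),open("f0.pkl","wb"))
save("top0.png",a);save("side0.png",b)
for f in(a,b):print(-np.array(f["R"]).T@f["t"])
E
```

```text
pics
0.0 [0.14348558 0.60801985 0.40344203] [-0.36319818 -3.12005786  0.00315617] 1.0024227036393945
[0.51368357 0.00345382 1.03372132]
[ 0.515923   -0.56426023  0.73470217]
```

View pics/top0.png

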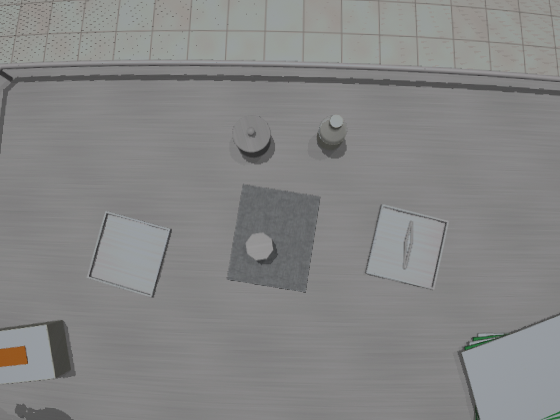

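View pics/side0.png

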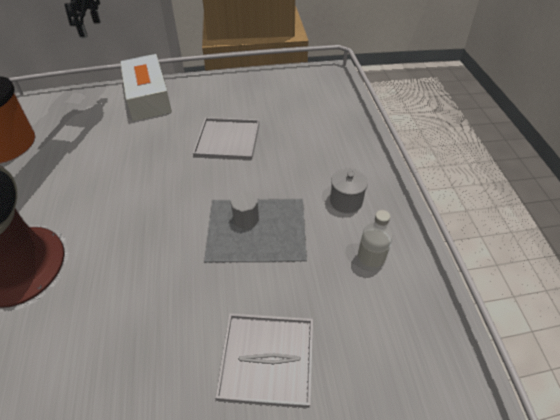

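```bash
cat > m.py <<'E'
from h import *
import pickle
a,b=pickle.load(open("f0.pkl","rb"))
g=cv2.cvtColor(a["frame"],cv2.COLOR_RGB2GRAY)
# pot top: bright blob on dark mat
m=np.zeros_like(g);m[215:275,235:290]=255
m=((g>140)&(m>0)).astype(np.uint8)*255
cs=cv2.findContours(m,0,cv2.CHAIN_APPROX_NONE)[0];c=max(cs,key=cv2.contourArea)
P=onplane(a,c.reshape(-1,2),0.068)[:,:2]
P-=0
print("area px",cv2.contourArea(c))
M=cv2.moments(P.astype(np.float32).reshape(-1,1,2));ctr=np.array([M["m10"],M["m01"]])/M["m00"];print("pot",ctr)
h=cv2.convexHull(P.astype(np.float32)).reshape(-1,2)
best=[]
for d in np.arange(0,45,1.):
    w=[np.ptp(h@[np.cos(np.radians(d+k)),np.sin(np.radians(d+k))]) for k in (0,45,90,135)]
    best.append((sum(w)/4,d,np.round(w,4)))
print(min(best,key=lambda t:t[0]),max(best,key=lambda t:t[0])[:2])
# trays corners and others (pixels from the picture)
for n,px,z in [("A",[(108,213),(171,229),(153,296),(88,277)],.014),("B",[(383,205),(448,220),(434,288),(366,273)],.014),("mat",[(243,184),(321,196),(306,292),(227,279)],.004),("can",[(251,132)],.1),("sal",[(336,121)],.15)]:
    X=onplane(a,px,z);print(n,X.mean(0).round(3),np.linalg.norm(np.diff(np.r_[X,X[:1]],axis=0),axis=1).round(3),np.degrees(np.arctan2(*(X[1%len(X)]-X[0])[1::-1])) )
Y=onplane(b,[(245,203)],.068);print("side pot top approx",Y)
print(Ro.from_rotvec(observe()["tool_rot"]).as_matrix().round(3))
E
python3 m.py
```

```text
area px 488.0
pot [0.52125071 0.05518363]
(np.float64(0.053459337513001595), np.float64(11.0), array([0.0528, 0.0533, 0.0543, 0.0535])) (np.float64(0.05571206630503539), np.float64(33.0))
A [0.495 0.354 0.014] [0.155 0.157 0.16  0.155] -102.0827703175349
B [ 0.529 -0.28   0.014] [0.155 0.159 0.16  0.159] -101.4412492269894
mat [0.542 0.024 0.004] [0.181 0.221 0.181 0.22 ] -97.36468177845421
can [0.761 0.078 0.1  ] [0.] 0.0
sal [ 0.775 -0.096  0.15 ] [0.] 0.0
side pot top approx [[0.52255941 0.0469286  0.068     ]]
[[-0.973  0.23  -0.001]
 [ 0.23   0.973 -0.002]
 [ 0.    -0.002 -1.   ]]
```

servo_tool(
  targets="2.4 -3.5 0 0 0 6 1;4.8 -7 0 0 0 12 1;7.2 -10.5 0 0 0 18 1;9.6 -14 0 0 0 24 1;12 -17.5 0 0 0 24 1;14.4 -21 0 0 0 24 1;16.8 -24.5 0 0 0 24 1;19 -27.6 0 0 0 24 1",
)

```text
time: 0.77
tcp_pos: [0.3329, 0.3318, 0.4043]
tool_rot: [0.294, -3.128, 0.0]
contact_force: [0.6, 0.7, -0.4]
grip_width: 0.999
grasp_force: 0.0
```

servo_tool(
  targets="2.4 -3.5 0 0 0 0 1;4.8 -7 0 0 0 0 1;7.2 -10.5 0 0 0 0 1;9.6 -14 0 0 0 0 1;12 -17.5 0 0 0 0 1;14.4 -21 0 0 0 0 1;16.8 -24.5 0 0 0 0 1;18.8 -27.7 0 0 0 0 1",
)

```text
time: 1.43
tcp_pos: [0.5204, 0.0559, 0.4043]
tool_rot: [0.293, -3.128, -0.0]
contact_force: [1.2, 1.0, -0.2]
grip_width: 1.001
grasp_force: 0.0
```

Run:
```python
from h import *
f=grab_frame("wrist");save("w1.png",f)
s=observe();print(s["time"],s["q"],s["tcp_pos"],Ro.from_rotvec(s["tool_rot"]).as_matrix().round(3))
print(proj(f,[[.521,.055,.068]]))
g=cv2.cvtColor(f["frame"],cv2.COLOR_RGB2GRAY);print(g[::30,::40])
import pickle;pickle.dump(f,open("f1.pkl","wb"))
```

```text
1.4833 [-0.04352692 -0.18784715  1.84268309 -0.00488998  1.48466224 -1.79515677] [0.5230223  0.05097302 0.4042428 ] [[-0.984 -0.18   0.002]
 [-0.18   0.984 -0.005]
 [-0.001 -0.005 -1.   ]]
[[283.20629752 194.53626902]]
[[151 152 152 154 145 100 155 150 152 148 140 145 142 146]
 [151 154 154 149 151  98 156 125 153 154 154 149 140 152]
 [ 71 155 153 153 152  98 100 100 154 142 152 148 155 154]
 [132 174 147 157 147  98  75 100 154 142 139 138 151 155]
 [ 65 172  65 156 152  75  71  76  93 142 140 141 152 160]
 [176 173 150 155 154 115 118  78 107 144 149 150 131 175]
 [102 172 148 156 156 117 116 167 110 154 152 155 176 174]
 [153  67 149 156 154 124 115 165 123 155 157 154 176 175]
 [148 149 154 149 153 116 116 120 150 156 156 148 180 176]
 [152 155 157 149 148 155 154 121 151 150 155 149 148 129]
 [153 156 151 152  58 150 152 155 152 150  42 150 153 147]
 [154 149  12   9  10 154 101  59 153 149  29   8  13 150]
 [147  11  19  32  12 154  49 159 121 150  14  21  18  11]
 [  8  13  15 152  16  11  10  12  16  12   9  25  19   9]]
```

View pics/w1.png

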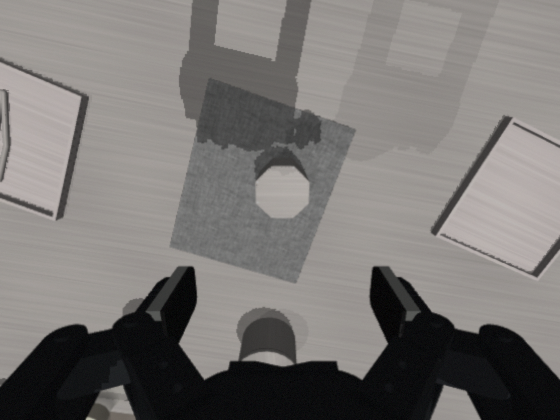

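Run:
```python
from h import *
import pickle
f=pickle.load(open("f1.pkl","rb"))
g=cv2.cvtColor(f["frame"],cv2.COLOR_RGB2GRAY)
m=np.zeros_like(g);m[155:235,240:325]=255
m=((g>135)&(m>0)).astype(np.uint8)
n,l,st,_=cv2.connectedComponentsWithStats(m);k=1+np.argmax(st[1:,4]);print(st[k])
c=cv2.findContours((l==k).astype(np.uint8),0,cv2.CHAIN_APPROX_NONE)[0][0]
P=onplane(f,c.reshape(-1,2),.068)[:,:2].astype(np.float32)
M=cv2.moments(P.reshape(-1,1,2));print(M["m10"]/M["m00"],M["m01"]/M["m00"])
h=cv2.convexHull(P).reshape(-1,2)
r=[(sum(np.ptp(h@[np.cos(np.radians(d+k)),np.sin(np.radians(d+k))]) for k in (0,45,90,135))/4,d) for d in range(45)]
print(min(r),max(r))
```

```text
[ 255  167   55   52 2288]
0.519237433911714 0.05328743305605991
(np.float64(0.05592155764441502), 11) (np.float64(0.05928579642964451), 33)
```

servo_tool(
  targets="-1.6 -0.3 -1 1.2 -6.3 0 1;-3.1 -0.6 -2 2.5 -12.6 0 1;-4.7 -0.9 -4 3.7 -18.9 0 1;-6.2 -1.2 -6 4.9 -25.3 0 1;-7.8 -1.5 -8 6.1 -31.6 0 1;-9.3 -1.8 -10 7.4 -37.9 0 1;-10.9 -2.1 -12 8.6 -44.2 0 1;-10.9 -2.1 -13.4 8.6 -44.2 0 1",
)

```text
time: 2.15
tcp_pos: [0.4066, 0.0371, 0.2651]
tool_rot: [-0.219, 2.351, 0.098]
contact_force: [-1.3, 0.1, -1.4]
grip_width: 1.001
grasp_force: 0.0
```

```bash
cat > st.py <<'E'
from h import *
s=observe();R=Ro.from_rotvec(s["tool_rot"]).as_matrix()
print(s["time"],"q",np.round(s["q"],2),"tcp",np.round(s["tcp_pos"],4),"gp",(s["tcp_pos"]+R[:,2]*.155).round(4),"y",R[:,1].round(3),"z",R[:,2].round(3),s["grip_width"],s["grasp_force"],np.round(s["contact_force"],1))
E
python3 st.py
```

```text
2.15 q [-0.16 -0.59  2.43  0.44  0.6  -2.19] tcp [0.4066 0.0371 0.2651] gp [0.514  0.0581 0.1552] y [-0.187  0.982  0.006] z [ 0.692  0.136 -0.709] 1.0013184169333795 0.0 [-1.3  0.1 -1.4]
```

servo_tool(
  targets="0 0 -2 0 0 0 1;0.1 -0.1 -4 0 0 0 1;0.2 -0.1 -6 0 0 0 1;0.2 -0.2 -8 0 0 0 1;0.3 -0.2 -10 0 0 0 1;0.3 -0.2 -11.5 0 0 0 1;0.3 -0.2 -11.5 0 0 0 1",
)

```text
time: 2.73
tcp_pos: [0.4116, 0.0353, 0.1517]
tool_rot: [-0.22, 2.356, 0.099]
contact_force: [0.2, 0.0, -0.3]
grip_width: 0.996
grasp_force: 0.0
```

```bash
python3 st.py
python3 - <<'E'
from h import *
f=grab_frame("wrist");save("w2.png",f)
f=grab_frame("side");save("s2.png",f,(150,120,350,270),4)
E
python3 st.py
```

```text
2.7333 q [-0.16 -0.29  2.45  0.83  0.34 -2.62] tcp [0.4116 0.0353 0.1517] gp [0.5183 0.0565 0.0413] y [-0.188  0.982  0.007] z [ 0.688  0.136 -0.712] 0.9959859561752742 0.0 [ 0.2  0.  -0.3]
2.8333 q [-0.16 -0.3   2.45  0.82  0.34 -2.61] tcp [0.4133 0.035  0.1551] gp [0.5207 0.056  0.0453] y [-0.187  0.982  0.005] z [ 0.693  0.135 -0.708] 1.0025807412671097 0.0 [0.6 0.4 0. ]
```

View pics/s2.png

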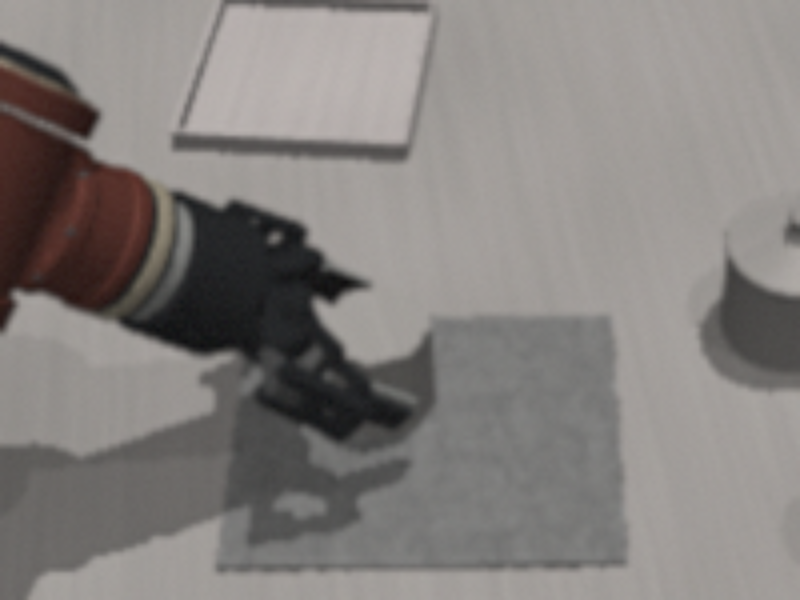

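servo_tool(
  targets="0.3 0 -0.6 0 0 0 1;0.3 0 -0.6 0 0 0 -1;0.3 0 -0.6 0 0 0 -1;0.3 0 -0.6 0 0 0 -1;0.3 0 -0.6 0 0 0 -1;0.3 0 -0.6 0 0 0 -1;0.3 0 -0.6 0 0 0 -1;0.3 0 -0.6 0 0 0 -1",
)

```text
time: 3.5
tcp_pos: [0.4175, 0.0349, 0.151]
tool_rot: [-0.22, 2.345, 0.095]
contact_force: [-4.1, 0.9, 8.0]
grip_width: 0.649
grasp_force: 64.1
```

```bash
python3 st.py
```

```text
3.5 q [-0.16 -0.27  2.44  0.87  0.32 -2.66] tcp [0.4175 0.0349 0.151 ] gp [0.5254 0.0558 0.0418] y [-0.188  0.982  0.003] z [ 0.696  0.135 -0.705] 0.6486825148497336 64.11568873139913 [-4.1  0.9  8. ]
```

servo_tool(
  targets="0 0 1 0 0 0 -1;0 0 3 0 0 0 -1;0 0 5 0 0 0 -1;0 0 7 0 0 0 -1;0 0 9 0 0 0 -1;0 0 10 0 0 0 -1;0 0 10 0 0 0 -1",
)

```text
time: 4.08
tcp_pos: [0.4175, 0.0348, 0.2525]
tool_rot: [-0.221, 2.342, 0.094]
contact_force: [0.9, 1.1, -1.2]
grip_width: 0.651
grasp_force: 63.8
```

servo_tool(
  targets="1.3 0.2 1.2 -1.2 6.4 0 -1;2.7 0.5 2.2 -2.4 12.8 0 -1;4.2 0.8 3 -3.7 19.1 0 -1;5.8 1.1 3.7 -4.9 25.5 0 -1;7.5 1.4 4.2 -6.1 31.9 0 -1;9.2 1.7 4.5 -7.3 38.3 0 -1;10.8 2 4.5 -8.5 44.2 0 -1;10.8 2 4.5 -8.5 44.2 0 -1",
)

```text
time: 4.75
tcp_pos: [0.527, 0.0553, 0.2925]
tool_rot: [0.294, -3.123, -0.004]
contact_force: [0.2, 0.5, -1.3]
grip_width: 0.647
grasp_force: 63.8
```

```bash
python3 st.py
```

```text
4.75 q [-0.04 -0.08  1.93  0.    1.29 -1.8 ] tcp [0.527  0.0553 0.2925] gp [0.5262 0.0556 0.1375] y [-0.186  0.982  0.003] z [-0.005  0.002 -1.   ] 0.6468975844726641 63.75459308561403 [ 0.2  0.5 -1.3]
```

servo_tool(
  targets="1.7 0.3 -0.1 -1.2 6.4 0 -1;3.4 0.6 -0.4 -2.4 12.8 0 -1;5.1 1 -0.9 -3.7 19.1 0 -1;6.7 1.3 -1.6 -4.9 25.5 0 -1;8.2 1.6 -2.4 -6.1 31.9 0 -1;9.6 1.8 -3.4 -7.3 38.3 0 -1;10.8 2 -4.5 -8.5 44.2 0 -1;10.8 2 -4.5 -8.5 44.2 0 -1",
)

```text
time: 5.42
tcp_pos: [0.6324, 0.0749, 0.2436]
tool_rot: [0.22, -2.341, 0.09]
contact_force: [-0.2, 0.9, -3.0]
grip_width: 0.648
grasp_force: 63.9
```

```bash
python3 st.py;  python3 - <<'E'
from h import *
f=grab_frame("side");save("s3.png",f,(130,100,400,290),2.9)
E
```

```text
5.4167 q [ 0.02  0.42  1.52 -0.13  1.98 -1.74] tcp [0.6324 0.0749 0.2436] gp [0.524  0.0546 0.1348] y [-0.186  0.983  0.002] z [-0.7   -0.131 -0.702] 0.6477154479042188 63.855429364703014 [-0.2  0.9 -3. ]
```

View pics/s3.png

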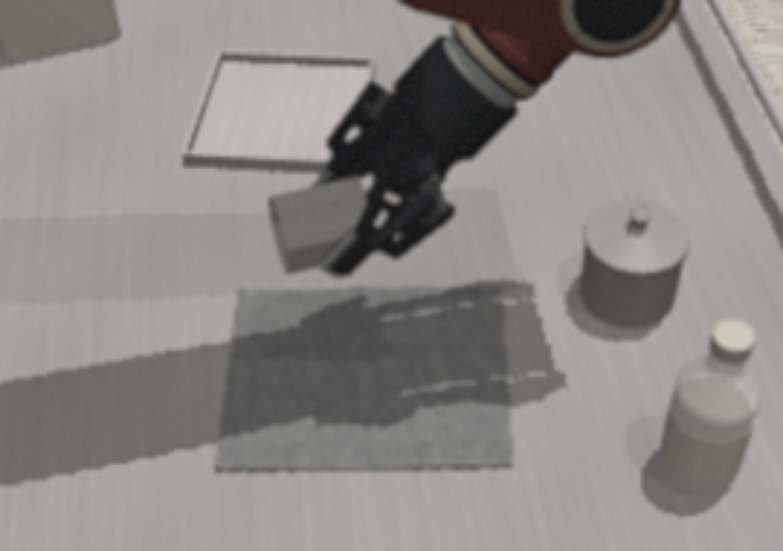

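servo_tool(
  targets="0 0 -2 0 0 0 -1;0 0 -4 0 0 0 -1;0 0 -6 0 0 0 -1;0 0 -8 0 0 0 -1;0 0 -9 0 0 0 -1;0 0 -9.5 0 0 0 -1;0 0 -9.8 0 0 0 -1;0 0 -9.8 0 0 0 -1",
)

```text
time: 6.13
tcp_pos: [0.6327, 0.0749, 0.1523]
tool_rot: [0.219, -2.35, 0.092]
contact_force: [-0.1, 0.5, -1.6]
grip_width: 0.648
grasp_force: 63.8
```

servo_tool(
  targets="0 0 -0.2 0 0 0 -1;0 0 -0.3 0 0 0 -1;0 0 -0.3 0 0 0 -1",
)

```text
time: 6.38
tcp_pos: [0.6331, 0.075, 0.1494]
tool_rot: [0.219, -2.35, 0.093]
contact_force: [-0.1, 0.1, -1.9]
grip_width: 0.649
grasp_force: 63.8
```

```bash
python3 st.py
```

```text
6.3833 q [ 0.02  0.54  1.53 -0.12  1.84 -1.72] tcp [0.6331 0.075  0.1494] gp [0.5256 0.0545 0.0396] y [-0.185  0.983 -0.002] z [-0.693 -0.132 -0.708] 0.6492729363334784 63.83505278630764 [-0.1  0.1 -1.9]
```

servo_tool(
  targets="0 0 -0.2 0 0 0 -1;0 0 -0.4 0 0 0 -1;0 0 -0.4 0 0 0 -1",
)

```text
time: 6.63
tcp_pos: [0.6327, 0.0749, 0.1443]
tool_rot: [0.219, -2.348, 0.092]
contact_force: [-0.1, -0.2, -2.2]
grip_width: 0.649
grasp_force: 63.8
```

servo_tool(
  targets="0 0 -0.2 0 0 0 -1;0 0 -0.3 0 0 0 -1;0 0 -0.3 0 0 0 -1",
)

```text
time: 6.88
tcp_pos: [0.6326, 0.075, 0.1413]
tool_rot: [0.219, -2.347, 0.093]
contact_force: [0.1, -0.1, -2.2]
grip_width: 0.649
grasp_force: 63.8
```

servo_tool(
  targets="0 0 -0.1 0 0 0 -1;0 0 -0.2 0 0 0 -1;0 0 -0.2 0 0 0 -1",
)

```text
time: 7.13
tcp_pos: [0.6327, 0.0749, 0.1395]
tool_rot: [0.219, -2.348, 0.093]
contact_force: [0.6, 0.6, -1.6]
grip_width: 0.647
grasp_force: 63.8
```

servo_tool(
  targets="0 0 -0.1 0 0 0 -1;0 0 -0.2 0 0 0 -1;0 0 -0.2 0 0 0 -1",
)

```text
time: 7.38
tcp_pos: [0.6327, 0.0749, 0.1374]
tool_rot: [0.219, -2.348, 0.092]
contact_force: [-0.3, -0.2, -1.6]
grip_width: 0.651
grasp_force: 63.8
```

servo_tool(
  targets="0 0 -0.1 0 0 0 -1;0 0 -0.1 0 0 0 -1;0 0 -0.1 0 0 0 -1",
)

```text
time: 7.63
tcp_pos: [0.6327, 0.0749, 0.1366]
tool_rot: [0.219, -2.348, 0.093]
contact_force: [0.5, 0.3, -1.7]
grip_width: 0.649
grasp_force: 63.8
```

Run:
```python
from h import *
f=grab_frame("side");save("s4.png",f,(190,160,330,265),5.7)
```

```text
(no output)
```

View pics/s4.png

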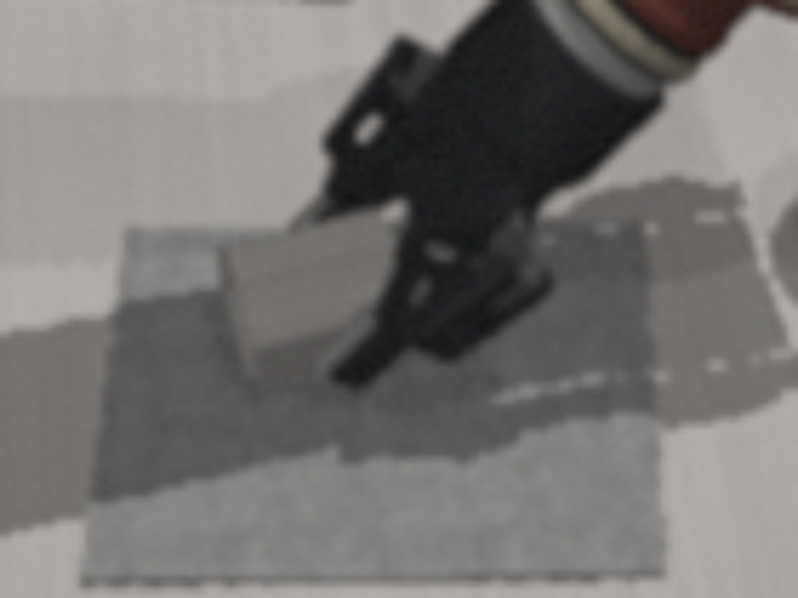

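servo_tool(
  targets="0 0 -0.1 0 0 0 -1;0 0 -0.1 0 0 0 -1;0 0 -0.1 0 0 0 -1",
)

```text
time: 7.93
tcp_pos: [0.633, 0.075, 0.1363]
tool_rot: [0.219, -2.348, 0.093]
contact_force: [-0.8, -1.2, 2.7]
grip_width: 0.649
grasp_force: 64.0
```

servo_tool(
  targets="0 0 -0.1 0 0 0 -1;0 0 -0.1 0 0 0 -1;0 0 -0.1 0 0 0 -1",
)

```text
time: 8.18
tcp_pos: [0.6331, 0.0749, 0.1361]
tool_rot: [0.218, -2.347, 0.093]
contact_force: [-1.7, 0.4, 6.9]
grip_width: 0.652
grasp_force: 64.4
```

servo_tool(
  targets="0 0 -0.1 0 0 0 -1;0 0 -0.1 0 0 0 -1;0 0 -0.1 0 0 0 -1",
)

```text
time: 8.43
tcp_pos: [0.6332, 0.075, 0.136]
tool_rot: [0.218, -2.346, 0.093]
contact_force: [-3.3, 0.1, 10.5]
grip_width: 0.649
grasp_force: 64.6
```

servo_tool(
  targets="0 0 0 0 0 0 1;0 0 0 0 0 0 1;0 0 0 0 0 0 1;0 0 0 0 0 0 1;0 0 0 0 0 0 1;0 0 0 0 0 0 1",
)

```text
time: 8.93
tcp_pos: [0.6327, 0.0749, 0.1334]
tool_rot: [0.219, -2.348, 0.092]
contact_force: [-0.8, -0.8, 0.9]
grip_width: 1.0
grasp_force: 0.0
```

servo_tool(
  targets="0 0 1.5 0 0 0 1;0 0 3.5 0 0 0 1;0 0 6 0 0 0 1;0 0 8.5 0 0 0 1;0 0 11 0 0 0 1;0 0 12.5 0 0 0 1;0 0 12.5 0 0 0 1",
)

```text
time: 9.52
tcp_pos: [0.6341, 0.075, 0.2642]
tool_rot: [0.219, -2.356, 0.094]
contact_force: [0.2, 0.1, 0.6]
grip_width: 0.997
grasp_force: 0.0
```

```bash
python3 st.py
python3 - <<'E'
from h import *
f=grab_frame("wrist");save("w5.png",f)
f=grab_frame("side");save("s5.png",f,(190,160,330,265),5.7)
E
```

```text
9.5167 q [ 0.02  0.4   1.51 -0.13  2.   -1.74] tcp [0.6341 0.075  0.2642] gp [0.5273 0.0545 0.1537] y [-0.185  0.983 -0.003] z [-0.689 -0.132 -0.713] 0.997298199343947 0.0 [0.2 0.1 0.6]
```

View pics/s5.png

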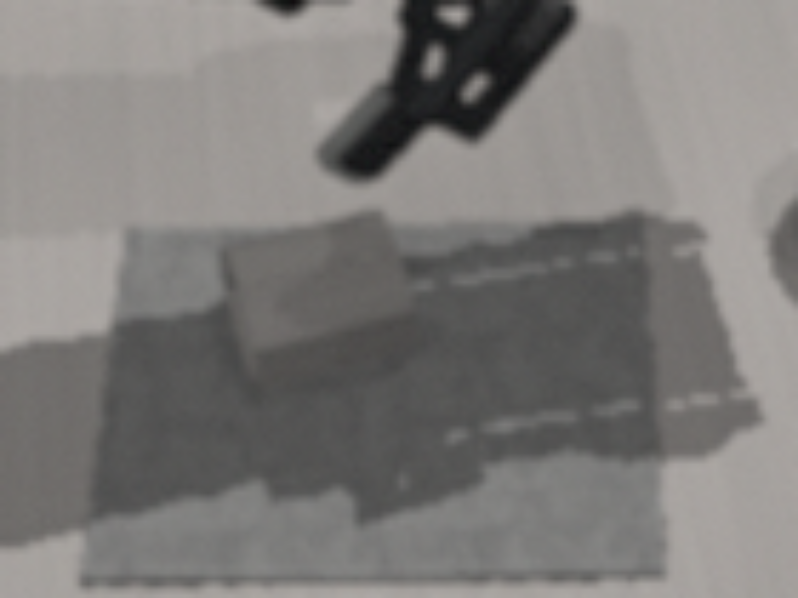

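servo_tool(
  targets="-1.3 -0.2 1.2 1.2 -6.4 0 1;-2.7 -0.5 2.2 2.4 -12.8 0 1;-4.2 -0.8 3 3.7 -19.1 0 1;-5.8 -1.1 3.7 4.9 -25.5 0 1;-7.5 -1.4 4.2 6.1 -31.9 0 1;-9.2 -1.7 4.5 7.3 -38.3 0 1;-10.8 -2 4.5 8.5 -44.2 0 1;-10.8 -2 4.5 8.5 -44.2 0 1",
)

```text
time: 10.28
tcp_pos: [0.5213, 0.0548, 0.3005]
tool_rot: [0.291, -3.125, -0.004]
contact_force: [-0.9, 0.7, -0.4]
grip_width: 0.999
grasp_force: 0.0
```

```bash
python3 st.py
python3 - <<'E'
from h import *
f=grab_frame("wrist")
s=observe()
print(proj(f,[[.52,.053,.06]]))
save("w6.png",f)
f=grab_frame("side");print(onplane(f,[(245.6,212.6)],.032))
E
```

```text
10.2833 q [-0.04 -0.1   1.94  0.    1.3  -1.8 ] tcp [0.5213 0.0548 0.3005] gp [0.5207 0.0551 0.1455] y [-0.185  0.983  0.003] z [-0.004  0.002 -1.   ] 0.9994590434852728 0.0 [-0.9  0.7 -0.4]
[[281.88010397 225.02337251]]
[[0.52168267 0.05060025 0.032     ]]
```

View pics/w6.png

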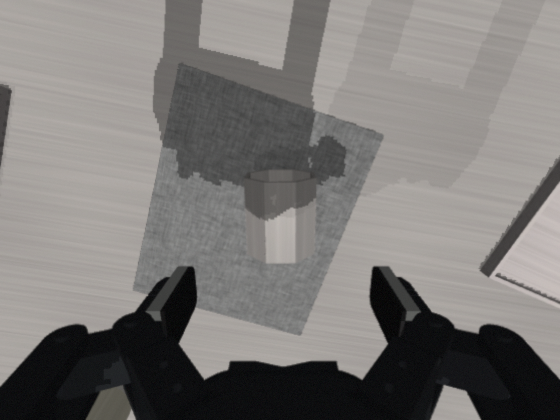

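servo_tool(
  targets="-1.7 -0.3 -0.1 1.2 -6.4 0 1;-3.4 -0.6 -0.4 2.4 -12.8 0 1;-5.1 -1 -0.9 3.7 -19.1 0 1;-6.7 -1.3 -1.6 4.9 -25.5 0 1;-8.2 -1.6 -2.4 6.1 -31.9 0 1;-9.6 -1.8 -3.4 7.3 -38.3 0 1;-10.8 -2 -4.5 8.5 -44.2 0 1;-10.8 -2 -4.5 8.5 -44.2 0 1",
)

```text
time: 11.05
tcp_pos: [0.4142, 0.0351, 0.2537]
tool_rot: [-0.219, 2.356, 0.1]
contact_force: [-0.6, 0.2, -2.2]
grip_width: 1.003
grasp_force: 0.0
```

servo_tool(
  targets="0 0 -2 0 0 0 1;0 0 -4 0 0 0 1;0 0 -6 0 0 0 1;0 0 -8 0 0 0 1;0 0 -9 0 0 0 1;0 0 -10 0 0 0 1;0 0 -10 0 0 0 1;0 0 -10 0 0 0 1",
)

```text
time: 11.72
tcp_pos: [0.4181, 0.0351, 0.1587]
tool_rot: [-0.221, 2.35, 0.098]
contact_force: [0.4, 0.3, 0.5]
grip_width: 1.001
grasp_force: 0.0
```

```bash
python3 st.py
```

```text
11.7167 q [-0.16 -0.29  2.44  0.81  0.34 -2.59] tcp [0.4181 0.0351 0.1587] gp [0.5253 0.0563 0.0489] y [-0.189  0.982  0.005] z [ 0.692  0.137 -0.709] 1.0013120548190344 0.0 [0.4 0.3 0.5]
```

Down another 1.4 cm, then close.

servo_tool(
  targets="0 0 -0.7 0 0 0 1;0 -0.1 -1.4 0 0 0 1;0 -0.1 -1.4 0 0 0 1;0 -0.1 -1.4 0 0 0 1",
)

```text
time: 12.05
tcp_pos: [0.4177, 0.0339, 0.1456]
tool_rot: [-0.221, 2.347, 0.097]
contact_force: [-0.1, -0.1, -0.1]
grip_width: 0.998
grasp_force: 0.0
```

```bash
python3 st.py
```

```text
12.05 q [-0.16 -0.25  2.44  0.9   0.32 -2.7 ] tcp [0.4177 0.0339 0.1456] gp [0.5254 0.055  0.0361] y [-0.188  0.982  0.004] z [ 0.695  0.136 -0.707] 0.9984491541765365 0.0 [-0.1 -0.1 -0.1]
```

servo_tool(
  targets="0 0 0 0 0 0 -1;0 0 0 0 0 0 -1;0 0 0 0 0 0 -1;0 0 0 0 0 0 -1;0 0 0 0 0 0 -1;0 0 0 0 0 0 -1;0 0 0 0 0 0 -1;0 0 0 0 0 0 -1",
)

```text
time: 12.72
tcp_pos: [0.4174, 0.0339, 0.1457]
tool_rot: [-0.22, 2.345, 0.096]
contact_force: [-2.7, -1.2, 5.9]
grip_width: 0.645
grasp_force: 64.1
```

```bash
python3 st.py
```

```text
12.7167 q [-0.16 -0.25  2.44  0.91  0.32 -2.7 ] tcp [0.4174 0.0339 0.1457] gp [0.5253 0.0548 0.0363] y [-0.187  0.982  0.003] z [ 0.696  0.135 -0.705] 0.6445709566669728 64.09695206210017 [-2.7 -1.2  5.9]
```

servo_tool(
  targets="0 0 1 0 0 0 -1;0 0 3 0 0 0 -1;0 0 5 0 0 0 -1;0 0 7 0 0 0 -1;0 0 9 0 0 0 -1;0 0 11 0 0 0 -1;0 0 11 0 0 0 -1",
)

```text
time: 13.3
tcp_pos: [0.4179, 0.0338, 0.2587]
tool_rot: [-0.221, 2.34, 0.093]
contact_force: [1.4, 0.1, 0.1]
grip_width: 0.645
grasp_force: 63.8
```

servo_tool(
  targets="1.3 0.2 1.2 -1.2 6.4 0 -1;2.7 0.5 2.2 -2.4 12.8 0 -1;4.2 0.8 3 -3.7 19.1 0 -1;5.8 1.1 3.7 -4.9 25.5 0 -1;7.5 1.4 4.2 -6.1 31.9 0 -1;9.2 1.7 4.5 -7.3 38.3 0 -1;10.8 2 4.5 -8.5 44.2 0 -1;10.8 2 4.5 -8.5 44.2 0 -1",
)

```text
time: 13.97
tcp_pos: [0.5269, 0.0543, 0.2974]
tool_rot: [0.294, -3.123, -0.004]
contact_force: [-0.5, 0.7, -0.7]
grip_width: 0.643
grasp_force: 63.8
```

servo_tool(
  targets="1.7 0.3 -0.1 -1.2 6.4 0 -1;3.4 0.6 -0.4 -2.4 12.8 0 -1;5.1 1 -0.9 -3.7 19.1 0 -1;6.7 1.3 -1.6 -4.9 25.5 0 -1;8.2 1.6 -2.4 -6.1 31.9 0 -1;9.6 1.8 -3.4 -7.3 38.3 0 -1;10.8 2 -4.5 -8.5 44.2 0 -1;10.8 2 -4.5 -8.5 44.2 0 -1",
)

```text
time: 14.63
tcp_pos: [0.6325, 0.0739, 0.2485]
tool_rot: [0.22, -2.341, 0.09]
contact_force: [-0.7, 0.1, -3.7]
grip_width: 0.641
grasp_force: 63.8
```

```bash
python3 st.py
```

```text
14.6333 q [ 0.02  0.41  1.52 -0.13  1.99 -1.74] tcp [0.6325 0.0739 0.2485] gp [0.524  0.0536 0.1397] y [-0.186  0.983  0.002] z [-0.7   -0.131 -0.702] 0.6411575346211059 63.7948900507763 [-0.7  0.1 -3.7]
```

servo_tool(
  targets="-0.2 2 0 0 0 0 -1;-0.6 6 0 0 0 0 -1;-0.9 10 0 0 0 0 -1;-1.3 14 0 0 0 0 -1;-1.6 18 0 0 0 0 -1;-2 22 0 0 0 0 -1;-2.4 26 0 0 0 0 -1;-2.6 29 0 0 0 0 -1",
)

```text
time: 15.3
tcp_pos: [0.6048, 0.3664, 0.2547]
tool_rot: [0.222, -2.351, 0.089]
contact_force: [1.0, -0.7, -2.0]
grip_width: 0.645
grasp_force: 63.9
```

servo_tool(
  targets="-0.1 1 0 0 0 0 -1;-0.1 1 -2 0 0 0 -1;-0.1 1 -4 0 0 0 -1;-0.1 1 -5 0 0 0 -1;-0.1 1 -5 0 0 0 -1;-0.1 1 -5 0 0 0 -1",
)

```text
time: 15.8
tcp_pos: [0.6054, 0.373, 0.2041]
tool_rot: [0.218, -2.347, 0.092]
contact_force: [0.1, 0.0, -0.6]
grip_width: 0.646
grasp_force: 63.9
```

```bash
python3 st.py
python3 - <<'E'
from h import *
f=grab_frame("side");save("s7.png",f,(170,30,330,150),5)
E
```

```text
15.8 q [ 0.42  0.61  1.33  0.18  1.97 -1.33] tcp [0.6054 0.373  0.2041] gp [0.4976 0.3526 0.0946] y [-0.184  0.983 -0.001] z [-0.696 -0.131 -0.706] 0.6460773755467921 63.93990419106558 [ 0.1  0.  -0.6]
```

View pics/s7.png

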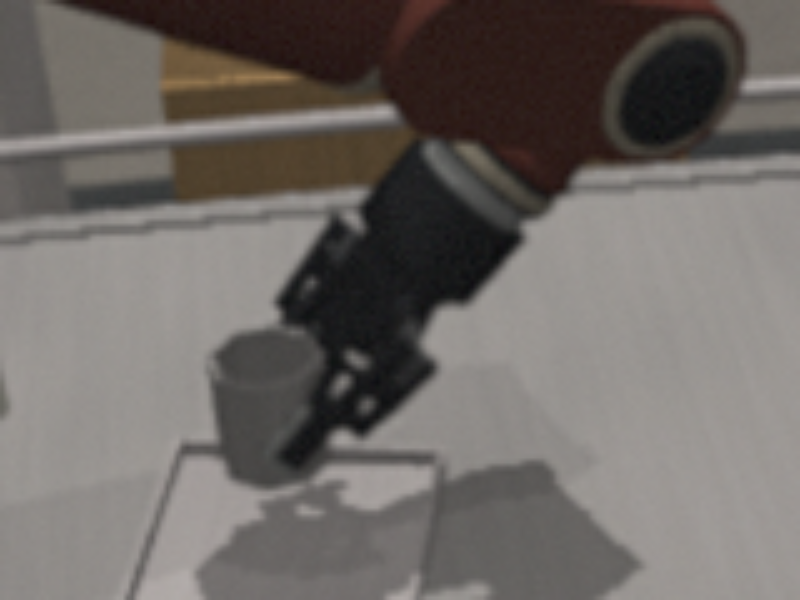

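servo_tool(
  targets="0 0 -1.5 0 0 0 -1;0 0 -3 0 0 0 -1;0 0 -4.5 0 0 0 -1;0 0 -5.2 0 0 0 -1;0 0 -5.7 0 0 0 -1;0 0 -5.7 0 0 0 -1",
)

```text
time: 16.35
tcp_pos: [0.6051, 0.3736, 0.1452]
tool_rot: [0.218, -2.345, 0.094]
contact_force: [0.0, 0.3, -2.1]
grip_width: 0.645
grasp_force: 63.9
```

servo_tool(
  targets="0 0 -0.2 0 0 0 -1;0 0 -0.2 0 0 0 -1;0 0 -0.2 0 0 0 -1",
)

```text
time: 16.6
tcp_pos: [0.6061, 0.3741, 0.1465]
tool_rot: [0.219, -2.349, 0.092]
contact_force: [-0.4, -0.1, -2.3]
grip_width: 0.647
grasp_force: 63.9
```

servo_tool(
  targets="0 0 -0.2 0 0 0 -1;0 0 -0.2 0 0 0 -1;0 0 -0.2 0 0 0 -1",
)

```text
time: 16.85
tcp_pos: [0.6058, 0.374, 0.1439]
tool_rot: [0.219, -2.348, 0.092]
contact_force: [0.5, 0.1, -1.8]
grip_width: 0.644
grasp_force: 63.9
```

servo_tool(
  targets="0 0 -0.2 0 0 0 -1;0 0 -0.2 0 0 0 -1;0 0 -0.2 0 0 0 -1",
)

```text
time: 17.1
tcp_pos: [0.6057, 0.3739, 0.1415]
tool_rot: [0.219, -2.348, 0.093]
contact_force: [0.9, -0.4, -1.9]
grip_width: 0.649
grasp_force: 63.9
```

gp z ≈ 0.032; continue in small steps until contact.

servo_tool(
  targets="0 0 -0.1 0 0 0 -1;0 0 -0.1 0 0 0 -1;0 0 -0.1 0 0 0 -1",
)

```text
time: 17.35
tcp_pos: [0.6059, 0.374, 0.1409]
tool_rot: [0.219, -2.348, 0.092]
contact_force: [-0.4, -1.3, -0.5]
grip_width: 0.642
grasp_force: 64.0
```

servo_tool(
  targets="0 0 -0.1 0 0 0 -1;0 0 -0.1 0 0 0 -1;0 0 -0.1 0 0 0 -1",
)

```text
time: 17.6
tcp_pos: [0.606, 0.374, 0.1408]
tool_rot: [0.219, -2.347, 0.093]
contact_force: [-1.1, -1.7, 4.7]
grip_width: 0.649
grasp_force: 64.3
```

servo_tool(
  targets="0 0 -0.1 0 0 0 -1;0 0 -0.1 0 0 0 -1;0 0 -0.1 0 0 0 -1",
)

```text
time: 17.85
tcp_pos: [0.6061, 0.3741, 0.1407]
tool_rot: [0.219, -2.346, 0.093]
contact_force: [-1.9, -2.1, 7.9]
grip_width: 0.645
grasp_force: 64.6
```

servo_tool(
  targets="0 0 -0.1 0 0 0 -1;0 0 -0.1 0 0 0 -1;0 0 -0.1 0 0 0 -1",
)

```text
time: 18.1
tcp_pos: [0.6062, 0.3741, 0.1406]
tool_rot: [0.219, -2.345, 0.093]
contact_force: [-1.8, -3.0, 12.0]
grip_width: 0.648
grasp_force: 64.8
```

servo_tool(
  targets="0 0 0.2 0 0 0 -1;0 0 0.2 0 0 0 1;0 0 0.2 0 0 0 1;0 0 0.2 0 0 0 1;0 0 0.2 0 0 0 1;0 0 0.2 0 0 0 1;0 0 0.2 0 0 0 1;0 0 0.2 0 0 0 1",
)

```text
time: 18.77
tcp_pos: [0.6057, 0.3739, 0.1395]
tool_rot: [0.219, -2.348, 0.093]
contact_force: [0.0, 1.0, -0.6]
grip_width: 0.999
grasp_force: 0.0
```

servo_tool(
  targets="0.7 0.1 0.7 0 0 0 1;2 0.4 2 0 0 0 1;4 0.8 4 0 0 0 1;6 1.1 6 0 0 0 1;8 1.5 8 0 0 0 1;10 1.9 10 0 0 0 1;12 2.3 12 0 0 0 1;12 2.3 12 0 0 0 1",
)

```text
time: 19.43
tcp_pos: [0.7293, 0.3969, 0.2666]
tool_rot: [0.219, -2.358, 0.089]
contact_force: [-0.3, 0.6, 1.4]
grip_width: 1.003
grasp_force: 0.0
```

```bash
python3 st.py
python3 - <<'E'
from h import *
f=grab_frame("side");save("s8.png",f,(170,80,330,200),5)
E
```

```text
19.4333 q [ 0.39  0.81  0.91  0.17  2.17 -1.32] tcp [0.7293 0.3969 0.2666] gp [0.6227 0.377  0.1559] y [-0.184  0.983  0.001] z [-0.688 -0.128 -0.714] 1.0029025210375986 0.0 [-0.3  0.6  1.4]
```

View pics/s8.png

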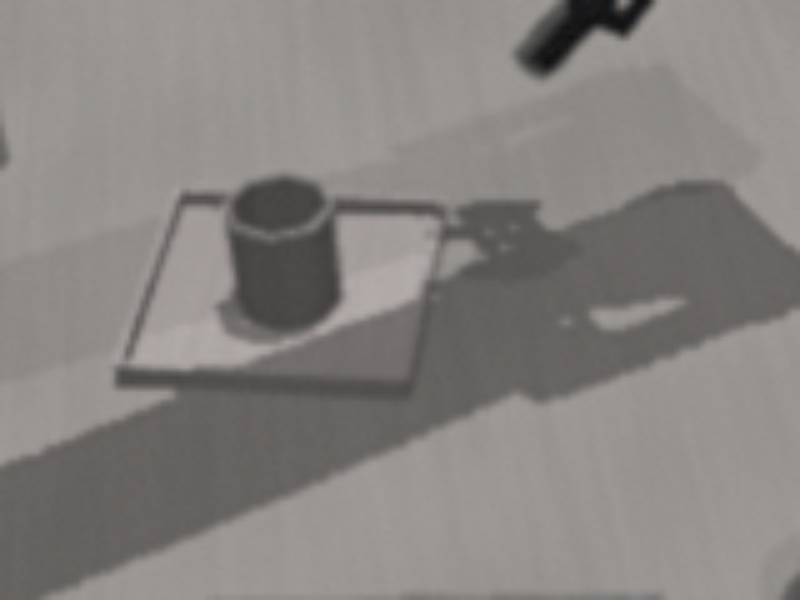

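The pot stands mouth-up near the middle of the empty tray (crop pixel about (285, 300)), and the gripper is clear of it.

```bash
python3 -c "
from cell import *
print(job_done())"
```

```text
the job is handed in; nothing more can be done
None
```

The pot has been turned over and stands mouth-up near the middle of the empty tray, released and with the gripper clear; the job was handed in at about 19.5 s, and handing in returned no verdict.

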